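# Load the embossing die and set the press's pressure cap

### The job

Take the round copper blank from the table and lay it flat and fully home in the round cavity on the bed of the small green etching press, and let it go. Then screw the press's brass knurled cap down (clockwise from above) until it bottoms out on its collar, and back it off a quarter turn. Finish while still gripping the cap there, so that the setting does not creep, and leave everything else on the table where it is.

Things in the scene. Friction and masses are not known exactly. Their poses are not given: they have to be found in the camera images.
- blank_mid (a point): centre (half-way up) of the loose round copper blank, a plain disc 50 mm in diameter and 10 mm thick, about 0.17 kg, lying flat on the table to the robot's left, its centre 5 mm above the table; z is the disc's axis. A square aluminium sheet (46 mm, 10 mm thick) lying over 100 mm away is not wanted
- round_cavity (a point): centre of the mouth of the round cavity (55 mm in diameter, 4 mm deep, flat blue floor), level with the top of its dark steel die block (76 mm square, 16 mm high, fixed on the press bed, 46 mm above the table at its top). The seated blank's centre is 1 mm above this point. z is up, x and y as the press's. A twin block with a square cavity stands beside it, 80 mm off along x, nearer or farther
- cap: brass knurled cap, round, 40 mm in diameter, 40 mm high, black line on top and down one side (its x axis); on the press's roller bridge, 165 mm or so from the cavities. Origin: centre, half-way up, 134 mm above the table when bottomed out. Below it: steel collar (34 mm in diameter, top 114 mm above the table) on the bridge's beam (168 by 60 mm, top 102 mm above the table); free room all round
- pressure_screw (a joint): angle of the cap in rad: 0 is bottomed out on the collar (a hard stop), growing as it is unscrewed, anticlockwise from above; the cap rises 6 mm per full turn (0.95 mm per rad); it starts 2.3 to 4.2 rad above the stop, captive on its thread. Friction of about 0.12 N m keeps it where it is left
Not all that is in view belongs to the job. Of the things shaped like the part that bears blank_mid, the copper one is meant.

How it is judged:
By the outcome, as a careful person would: the job done as asked, in the order asked, and still so for the second after the job is handed in, while the arm keeps its last pose, push and grip.
It also fails if it takes over 72 s, if anything falls off the work surface, if the arm or the gripper's body presses on something with over 40 N, if the wrist force passes 120 N, or if a joint passes its speed limit or range.

### The arm

A 6-joint arm with a two-finger parallel gripper is mounted at the origin on the work surface. World frame = base frame: x ahead of the robot, y to its left, z up, the work surface at z = 0. Lengths are in m, angles in rad, forces in N, time in s.
With the tool pointing down it reaches from about 0.35 to 0.975 m from the base axis. Payload 4.9 kg.
Tool frame: the origin (TCP) lies midway between the tips of the shut fingers; the grasp point (between the pads) lies 19 mm behind it; z points along the fingers, y is the line along which they close (so a half turn about z gives the same grasp; the last joint's range is limited). The gripper opens to 85 mm and grips with 20 to 120 N. Pads are 22 mm wide; open, the fingers measure 114 mm over their backs; the gripper's body (76 mm by 85 mm) begins 54 mm behind the grasp point. The pads swing forward as they close: fully open they stand 13 mm farther back than shut.
Start: joints at [1.207, 0.053, 1.613, -0, 1.476, -0.119], TCP at [0.151, 0.606, 0.231] pointing down, gripper open.
Joint ranges: [-3.01, 3.01], [-1.01, 2.22], [0.06, 2.58], [-1.02, 4.17], [0.09, 2.62], [-3.14, 3.14]. Speed limits (rad/s): [2.57, 2.57, 3.14, 3.14, 3.14, 3.14].

### API

Orientations are given as a rotation vector (axis times angle).
In Python, from station import ctrl, optics, job gives the robot as it stands.
- The arm moves only by the shell command python3 -m jog 'ROWS' [OPENING] [FORCE]. ROWS is JSON, a list of rows, each a list of 2 entries, a list of its own where there are three numbers: the shift along the tool's x, y, z in m, then the turn, a rotation vector about the tool's x, y, z in rad. A call has 1 to 5 rows; each row is the pose to reach, as a shift and turn from the pose commanded when the call began, along the tool's axes at that moment; what a row does not reach only later rows make up. A row lasts 1/10 s, in which the tool goes at most 50 mm and 8.59 degrees, less where a joint would pass 70% of its speed; a pose out of reach is approached as far as the arm can. A call with a gripper value outside its range is refused whole. OPENING is the opening, from 0 (shut) to 1 (fully open), set as the call begins (- or left out, the last holds). The fingers move at their own pace and stop on an object; FORCE is the grip in N (left out, the last holds). Time passes only in rows, so rows that repeat a pose let the fingers close. It gives the time, the measured TCP pose, the force, the opening and the grip force at its end, in the units of the state.
- ctrl.get_obs(): the state, without advancing time (a new reading comes with each control period).
- optics.get_image(name): name is "scene" or "side" or "wrist"; returns a dict with "image" (400x640x3 uint8, blue, green, red), "fx", "fy", "cx", "cy" (pixels), "rvec" (rotation vector, rad) and "tvec" (3), from world to camera coordinates, as OpenCV has them; the wrist camera has in their place "mount" (4x4, takes a point from camera to tool coordinates, whose origin is the TCP and whose axes are the flange's). Camera axes: x right, y down, z forward; pixel columns grow to the right and rows downward; lengths in m; the calibration is good to about 2 mm. The wrist camera is an equidistant fisheye: a pixel r from the principal point sees the ray r / f radians off the axis. A picture is of the moment at which its call begins: read the wrist's pose just before it. There is no depth.
- job.finish_job(): hands the job in; it is judged then, once.
The state is a dict: "t": time; "q": joint angles; "dq": joint speeds; "effort": joint torques, N m; "tool_pos": TCP position; "tool_rot": TCP orientation; "contact_force": force on the tool from outside, world axes, zero at the start; "wrist_torque": the same for the moment, N m; "opening": finger opening in m; "grip_force": force on a finger pad.
Only numpy, scipy, OpenCV 4.12 (cv2) and the standard library are available. Lean on these libraries where they do the work, as an engineer would, in place of code of your own. Each camera call takes 0.05 s, during which the arm holds its last target. There are 200 camera calls.

## Working session

There is one attempt and no reset: what is moved stays moved. The work goes in short steps, Python scripts to look and compute and a shell command to move; the robot and the scene stay as the last step left them, time stands still between calls to the robot, and variables do not carry over. Pictures are saved under pics/ and viewed, at most 10 in all, crops included, and the job is handed in when it is done.

```bash
ls; mkdir -p pics; python3 - <<'E'
from station import ctrl, optics
import cv2,numpy as np
print(ctrl.get_obs())
for n in ("scene","side","wrist"):
    d=optics.get_image(n); cv2.imwrite(f"pics/{n}0.png",d["image"]); print({k:v for k,v in d.items() if k!="image"})
a=cv2.imread("pics/scene0.png");b=cv2.imread("pics/side0.png")
E
```

```text
pics
{'t': 0.0, 'q': array([ 1.20702395e+00,  5.33780827e-02,  1.61428829e+00, -2.75122968e-05,
        1.47598518e+00, -1.18989232e-01]), 'dq': array([ 0.00140412, -0.00102345, -0.00128579, -0.00174635,  0.00167911,
       -0.00045145]), 'effort': array([-1.75155146e-03, -3.93661094e+01, -3.70183611e+01, -1.90007281e-04,
        6.93278213e-03,  2.87763434e-06]), 'tool_pos': array([0.15124547, 0.6057873 , 0.23005327]), 'tool_rot': array([-0.38348409, -3.1176288 ,  0.00315016]), 'contact_force': array([-0.03786199, -0.05556379,  1.18010329]), 'wrist_torque': array([ 0.00494209, -0.03092305, -0.00158816]), 'grip_force': 0.0, 'opening': 0.08525169470086894}
{'fx': 464.33966646525647, 'fy': 464.33966646525647, 'cx': 320.7087163046587, 'cy': 201.03415220782728, 'rvec': array([ 1.10294502,  2.30454268, -1.08639551]), 'tvec': array([ 0.30317849, -0.22718846,  1.25193156])}
{'fx': 396.18383663810096, 'fy': 396.18383663810096, 'cx': 315.69762971868226, 'cy': 200.33865002304628, 'rvec': array([ 2.20198996, -0.19143954,  0.07255407]), 'tvec': array([-0.53420368,  0.18582845,  0.66060717])}
{'fx': 309.70691628693146, 'fy': 309.70691628693146, 'cx': 317.77862434593317, 'cy': 200.27843095655118, 'mount': array([[ 3.50971500e-04, -9.49532730e-01, -3.13667773e-01,
         8.07376357e-02],
       [ 9.99999145e-01,  7.28467951e-04, -1.08628616e-03,
         1.77413460e-03],
       [ 1.25996119e-03, -3.13667124e-01,  9.49532173e-01,
        -1.42505088e-01],
       [ 0.00000000e+00,  0.00000000e+00,  0.00000000e+00,
         1.00000000e+00]])}
```

View pics/scene0.png

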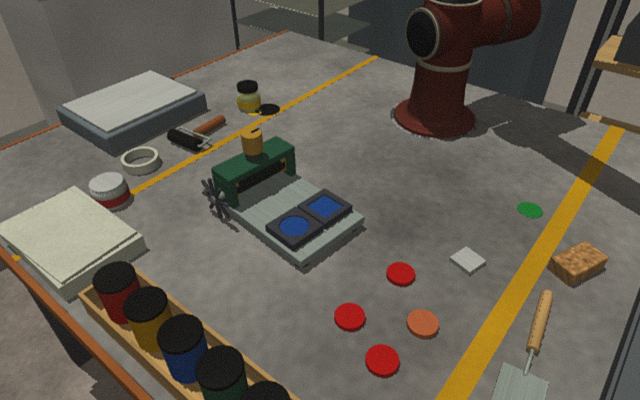

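View pics/side0.png

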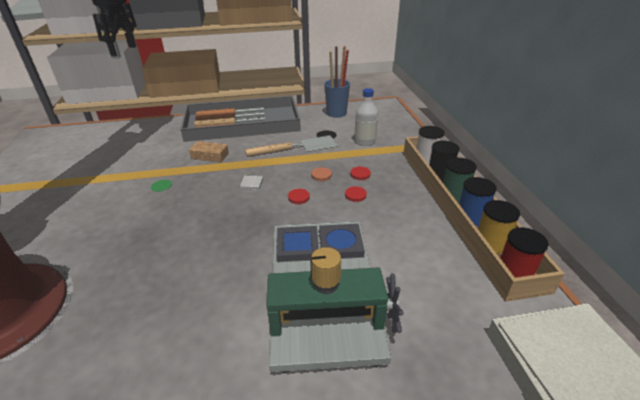

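View pics/wrist0.png

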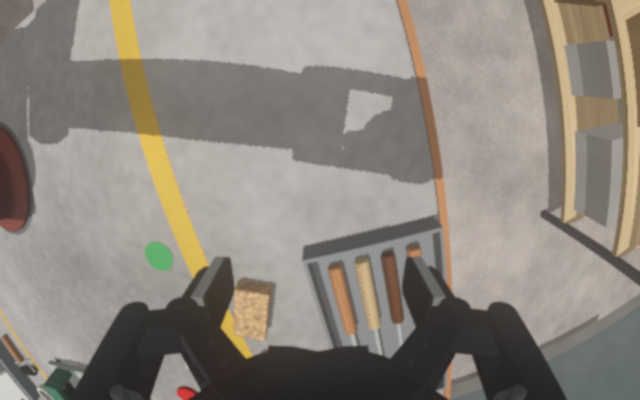

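The scene view shows the copper disc at (422,323). Things it could be taken for: the red discs at (400,273), (350,317) and (382,361), the green disc at (530,210), and the aluminium square at (467,260). I choose the copper one. In the side view it is at (321,174). The round cavity is at scene (294,226) and side (342,239), and the cap is at scene (252,142) and side (325,267). The wrist view shows only the brush tray and the sponge.

```bash
cat > h.py <<'E'
import cv2,numpy as np
from scipy.spatial.transform import Rotation as R
from station import ctrl, optics
def cam(n):
    o=ctrl.get_obs(); d=optics.get_image(n); d["n"]=n
    if n=="wrist":
        T=np.eye(4);T[:3,:3]=R.from_rotvec(o["tool_rot"]).as_matrix();T[:3,3]=o["tool_pos"]
        d["M"]=T@d["mount"]
    else:
        T=np.eye(4);T[:3,:3]=R.from_rotvec(d["rvec"]).as_matrix();T[:3,3]=d["tvec"];d["M"]=np.linalg.inv(T)
    return d
def ray(d,px):
    v=(np.atleast_2d(px).astype(float)-[d["cx"],d["cy"]])/[d["fx"],d["fy"]]
    if d["n"]=="wrist":
        r=np.linalg.norm(v,axis=1,keepdims=True)+1e-12
        v=np.hstack([v/r*np.sin(r),np.cos(r)])
    else: v=np.hstack([v,np.ones((len(v),1))])
    return d["M"][:3,3],v@d["M"][:3,:3].T
def plane(d,px,z):
    o,v=ray(d,px); return o+v*((z-o[2])/v[:,2:])
def blobs(d,lo,hi,amin=40):
    m=cv2.inRange(cv2.cvtColor(cv2.GaussianBlur(d["image"],(3,3),0),cv2.COLOR_BGR2HSV),np.array(lo),np.array(hi))
    m=cv2.morphologyEx(m,cv2.MORPH_OPEN,np.ones((3,3),np.uint8))
    return [c[:,0,:] for c in cv2.findContours(m,0,1)[0] if cv2.contourArea(c)>amin]
def circ(d,c,z):
    p=plane(d,c,z)[:,:2].astype(np.float32); (x,y),(a,b),t=cv2.fitEllipse(p)
    return np.round([x,y,a,b],4), p
BLUE=((105,120,40),(130,255,255)); COP=((5,90,80),(14,220,255)); BRASS=((15,110,60),(24,255,255))
E
python3 - <<'E'
from h import *
for n in ("scene","side"):
    d=cam(n);print(n)
    for name,c,z in (("cop",COP,.007),("blue",BLUE,.042),("brass",BRASS,.14)):
        for k in blobs(d,*c):
            if len(k)<6: continue
            e,p=circ(d,k,z); print(name,k.mean(0).round(),e, plane(d,cv2.minAreaRect(p)[0],0)[0][:0])
d=cam("scene"); im=np.vstack([cv2.resize(d["image"][280:360,360:480],None,fx=4,fy=4),cv2.resize(d["image"][110:190,200:320],None,fx=4,fy=4)[:200]])
cv2.imwrite("pics/c1.png",im)
E
```

```text
scene
cop [422. 323.] [0.6073 0.3078 0.0496 0.0553] []
cop [ 73. 325.] [ 0.9569 -0.1479  0.0137  0.7203] []
cop [ 30. 136.] [ 0.7248 -0.7423  0.0155  0.1828] []
cop [208. 124.] [ 0.4056 -0.4362  0.0242  0.122 ] []
blue [186. 362.] [0.8945 0.0915 0.0535 0.0625] []
blue [294. 226.] [0.5918 0.025  0.0511 0.0524] []
blue [324. 206.] [0.5126 0.034  0.0538 0.0548] []
brass [255. 373.] [0.8815 0.2287 0.0229 0.047 ] []
brass [213. 338.] [0.8803 0.156  0.0183 0.0439] []
brass [177. 307.] [0.8801 0.084  0.0171 0.0439] []
brass [539. 321.] [0.6046 0.453  0.0144 0.1272] []
brass [142. 343.] [0.9325 0.0834 0.0607 0.22  ] []
brass [144. 280.] [0.8788 0.0119 0.0132 0.0433] []
brass [ 16. 257.] [ 0.9685 -0.1683  0.0093  0.0161] []
brass [208. 153.] [ 0.6728 -0.1273  0.0958  0.4604] []
brass [548. 250.] [0.3739 0.4083 0.1379 0.6905] []
brass [249. 105.] [ 0.4386 -0.2357  0.0376  0.0538] []
brass [328.  83.] [ 0.2274 -0.1684  0.0164  0.6129] []
brass [616.  60.] [-0.3554  0.3262  0.1139  0.2691] []
side
cop [569. 293.] [ 0.9483 -0.1359  0.0122  0.0588] []
cop [321. 174.] [0.6057 0.3047 0.0469 0.0555] []
cop [215. 114.] [0.3382 0.7187 0.0695 0.1453] []
blue [297. 241.] [0.5137 0.0354 0.0483 0.0535] []
blue [341. 239.] [0.5934 0.0275 0.0471 0.0505] []
blue [476. 205.] [0.8842 0.0767 0.0537 0.1014] []
brass [325. 265.] [ 0.5366 -0.1308  0.0388  0.0747] []
brass [497. 232.] [ 0.8    -0.1053  0.0494  0.0864] []
brass [202. 168.] [0.3853 0.1622 0.0225 1.315 ] []
```

View pics/c1.png

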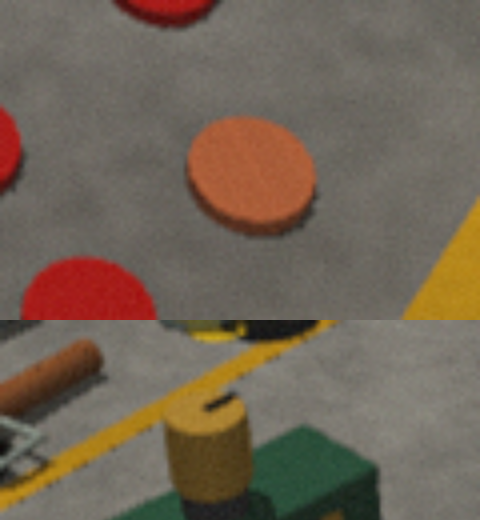

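The crop confirms the copper disc, a thick plain round. The cap's black line runs towards the upper right.

```bash
python3 - <<'E'
from h import *
for n,capx in (("scene",(252,142.5)),("side",(325.5,267))):
    d=cam(n)
    for lo,hi in (((0,150,90),(4,255,255)),((175,150,90),(180,255,255))):
        for k in blobs(d,lo,hi):
            if len(k)>5:
                e,_=circ(d,k,.007); print(n,"red",k.mean(0).round(),e)
    print(n,"cap@.137",plane(d,[capx],.137).round(4))
o=ctrl.get_obs();M=R.from_rotvec(o["tool_rot"]).as_matrix();print(M.round(3))
print(M.T@(np.array([.606,.306,.16])-o["tool_pos"]))
E
```

```text
scene red [382. 360.] [0.7014 0.2934 0.0482 0.0504]
scene red [349. 316.] [0.6686 0.2098 0.0477 0.0506]
scene red [400. 273.] [0.5391 0.226  0.0482 0.0509]
scene cap@.137 [[ 0.5394 -0.1249  0.137 ]]
side red [527. 264.] [ 0.9173 -0.0643  0.0355  0.0759]
side red [298. 196.] [0.539  0.2233 0.0443 0.0481]
side red [356. 193.] [0.6683 0.2088 0.0444 0.0485]
side red [360. 173.] [0.7005 0.2912 0.044  0.0494]
side red [149.  47.] [-0.0093  1.565   0.1123  0.3567]
side cap@.137 [[ 0.5363 -0.1283  0.137 ]]
[[-0.97   0.242 -0.   ]
 [ 0.242  0.97  -0.   ]
 [-0.    -0.    -1.   ]]
[-0.51376454 -0.1811228   0.07118789]
```

```bash
python3 -m jog '[[[-0.045,-0.016,0],[0,0,0]],[[-0.09,-0.032,0],[0,0,0]],[[-0.135,-0.048,0],[0,0,0]],[[-0.18,-0.064,0],[0,0,0]],[[-0.225,-0.08,0],[0,0,0]]]' 0.8 30
python3 -m jog '[[[-0.045,-0.016,0],[0,0,0]],[[-0.09,-0.032,0],[0,0,0]],[[-0.135,-0.048,0],[0,0,0]],[[-0.18,-0.064,0],[0,0,0]],[[-0.225,-0.08,0.02],[0,0,0]]]'
python3 -m jog '[[[-0.045,-0.016,0.02],[0,0,0]],[[-0.064,-0.021,0.05],[0,0,0]],[[-0.064,-0.021,0.05],[0,0,0]],[[-0.064,-0.021,0.05],[0,0,0]]]'
python3 - <<'E'
from h import *
d=cam("wrist"); cv2.imwrite("pics/w1.png",d["image"]); o=ctrl.get_obs()
print(o["q"].round(3),o["tool_pos"])
for k in blobs(d,*COP): 
    e,p=circ(d,k,.009); print(k.mean(0),e)
E
```

```text
t: 0.9
tool_pos: [0.3517, 0.473, 0.2315]
tool_rot: [0.383, 3.118, 0.001]
contact_force: [0.0, 0.9, -0.2]
opening: 0.0682
grip_force: 0.0
t: 1.4
tool_pos: [0.5513, 0.3424, 0.2157]
tool_rot: [0.383, 3.112, 0.006]
contact_force: [-0.2, 1.2, 0.6]
opening: 0.0685
grip_force: 0.0
t: 1.8
tool_pos: [0.6044, 0.3068, 0.1609]
tool_rot: [-0.385, -3.115, 0.001]
contact_force: [0.4, 0.2, 0.4]
opening: 0.0684
grip_force: 0.0
[ 0.361  0.223  1.542  0.     1.376 -0.966] [0.60465148 0.30765793 0.16269274]
[450.72093023 373.        ] [0.9428 0.4357 0.0112 0.0384]
[562.5       327.2745098] [0.9425 0.6509 0.0099 0.1548]
[603.22222222 287.        ] [0.894  0.7441 0.0097 0.0927]
[630.925 238.25 ] [0.8185 0.8092 0.0067 0.1036]
[319.79562044 186.18978102] [0.6071 0.3095 0.0478 0.049 ]
[621.08227848 151.5       ] [0.6445 0.7431 0.0105 0.1383]
```

View pics/w1.png

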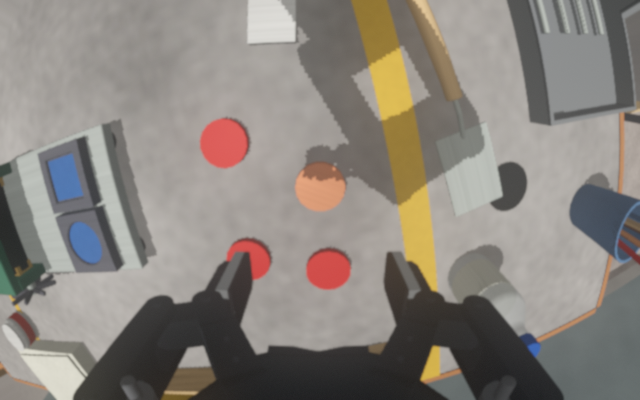

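The copper blank is at (320,186) in the wrist view with clear room for the fingers. The reds are at (224,142), (247,258) and (328,268), and the dies are at the left. I'll descend next.

```bash
python3 -m jog '[[[-0.002,0.001,0.045],[0,0,0]],[[-0.002,0.001,0.09],[0,0,0]],[[-0.002,0.001,0.12],[0,0,0]],[[-0.002,0.001,0.12],[0,0,0]],[[-0.002,0.001,0.12],[0,0,0]]]'
python3 - <<'E'
from h import *
for i in range(3):
    d=cam("wrist"); o=ctrl.get_obs(); print(o["t"],o["tool_pos"].round(4),o["contact_force"].round(1))
    for k in blobs(d,*COP):
        if abs(k.mean(0)[0]-320)<60: print(k.mean(0),circ(d,k,.009)[0])
cv2.imwrite("pics/w2.png",d["image"])
E
```

```text
t: 2.35
tool_pos: [0.6074, 0.3089, 0.0441]
tool_rot: [0.381, 3.116, 0.002]
contact_force: [1.7, -0.1, 1.0]
opening: 0.0682
grip_force: 0.0
2.4 [0.6086 0.3091 0.0456] [0.6 0.2 0.8]
[316.1728972  230.40186916] [0.6067 0.3098 0.0482 0.0507]
2.45 [0.6092 0.3091 0.0463] [ 0.9  0.6 -0.8]
[315.35211268 227.66197183] [0.6067 0.3098 0.0482 0.0506]
2.5 [0.6093 0.3089 0.0462] [ 0.3  0.1 -0.1]
[315.37735849 226.36792453] [0.6067 0.3098 0.0482 0.0504]
```

View pics/w2.png

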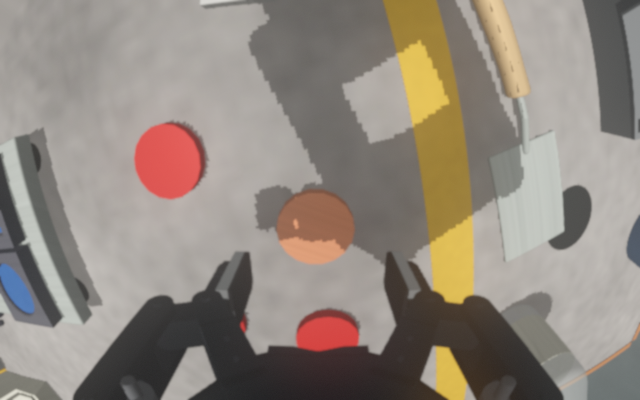

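The disc at (315,227) is centred between the fingertips at (235,270) and (400,270).

```bash
python3 -m jog '[[[0.0025,0,0.025],[0,0,0]],[[0.0025,0,0.04],[0,0,0]],[[0.0025,0,0.04],[0,0,0]],[[0.0025,0,0.04],[0,0,0]],[[0.0025,0,0.04],[0,0,0]]]'
python3 - <<'E'
from h import *
for i in range(3):
    d=cam("wrist"); o=ctrl.get_obs(); print(o["t"],o["tool_pos"].round(4),o["contact_force"].round(1))
    for k in blobs(d,*COP):
        if abs(k.mean(0)[0]-320)<60: print(k.mean(0),circ(d,k,.009)[0])
E
```

```text
t: 3.0
tool_pos: [0.6056, 0.3085, 0.0033]
tool_rot: [0.383, 3.116, 0.001]
contact_force: [0.6, 0.5, 0.6]
opening: 0.0682
grip_force: 0.0
3.05 [0.6057 0.3085 0.0034] [ 0.5 -0.7  0.5]
[317.72200772 263.51351351] [0.6062 0.3099 0.0486 0.0517]
3.1 [0.6056 0.3085 0.0033] [ 0.6 -0.7  0.2]
[317.69498069 263.42084942] [0.6063 0.3099 0.0485 0.0518]
3.15 [0.6054 0.3084 0.0031] [ 0.2 -0.2 -0.1]
[317.73359073 263.53667954] [0.6062 0.3099 0.0486 0.0517]
```

```bash
python3 -m jog '[[[0,0.001,0.002],[0,0,0]],[[0,0.001,0.002],[0,0,0]]]'
python3 -m jog '[[[0,0,0],[0,0,0]],[[0,0,0],[0,0,0]],[[0,0,0],[0,0,0]],[[0,0,0],[0,0,0]],[[0,0,0],[0,0,0]]]' 0 40
python3 -m jog '[[[0,0,-0.02],[0,0,0]],[[0,0,-0.06],[0,0,0]],[[0,0,-0.1],[0,0,0]],[[0,0,-0.12],[0,0,0]],[[0,0,-0.12],[0,0,0]]]'
python3 - <<'E'
from h import *
for i in range(2):
    d=cam("wrist"); o=ctrl.get_obs(); print(o["t"],o["tool_pos"].round(4),o["contact_force"].round(1),o["opening"])
cv2.imwrite("pics/w3.png",np.vstack([d["image"][180:330,200:440]]).repeat(3,0).repeat(3,1))
M=R.from_rotvec(o["tool_rot"]).as_matrix()
for k in blobs(d,*BLUE):
    if len(k)>5: print(k.mean(0),circ(d,k,.042)[0])
print("to cavity",M.T@(np.array([.593,.026,.13])-o["tool_pos"]))
E
```

```text
t: 3.35
tool_pos: [0.6049, 0.3092, -0.0001]
tool_rot: [-0.383, -3.118, -0.0]
contact_force: [-0.1, -0.1, 0.6]
opening: 0.0681
grip_force: 0.0
t: 3.85
tool_pos: [0.6052, 0.3093, 0.0004]
tool_rot: [0.383, 3.117, 0.001]
contact_force: [-0.0, -0.3, 2.2]
opening: 0.0477
grip_force: 41.7
t: 4.35
tool_pos: [0.6071, 0.31, 0.1243]
tool_rot: [0.383, 3.112, 0.005]
contact_force: [0.5, -0.2, -0.9]
opening: 0.0474
grip_force: 41.7
4.4 [0.6056 0.3094 0.1211] [ 0.2 -0.6 -2.6] 0.0479110136199204
4.45 [0.6042 0.3089 0.1188] [ 0.1 -0.1 -2.4] 0.04782741226454722
[550.65306122 374.10204082] [0.9562 0.5895 0.0164 0.0976]
[ 62.21212121 256.63636364] [0.5943 0.0247 0.047  0.0509]
[ 38.85       186.84166667] [0.5146 0.0342 0.0479 0.0549]
to cavity [-0.05763442 -0.27718487 -0.01107042]
```

View pics/w3.png

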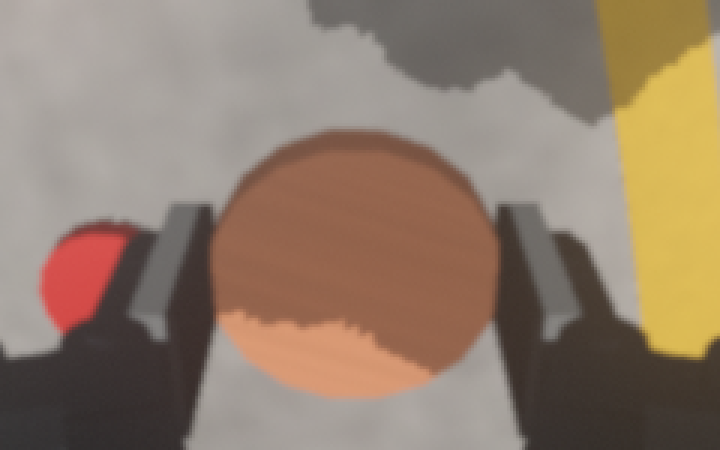

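The disc is held flat between the pads. Now I'll carry it to above the cavity.

```bash
python3 -m jog '[[[-0.008,-0.04,0],[0,0,0]],[[-0.018,-0.085,0],[0,0,0]],[[-0.027,-0.13,0],[0,0,0]],[[-0.036,-0.175,0],[0,0,0]],[[-0.046,-0.22,0],[0,0,0]]]'
python3 -m jog '[[[-0.009,-0.04,0],[0,0,0]],[[-0.0116,-0.057,0.02],[0,0,0]],[[-0.0116,-0.057,0.03],[0,0,0]],[[-0.0116,-0.057,0.03],[0,0,0]],[[-0.0116,-0.057,0.03],[0,0,0]]]'
cat > m.py <<'E'
from h import *
for i in range(3): d=cam("wrist")
o=ctrl.get_obs(); print(o["t"],o["tool_pos"].round(4),o["contact_force"].round(1),o["opening"],o["q"].round(2)[[0,5]])
M=R.from_rotvec(o["tool_rot"]).as_matrix()
for k in blobs(d,*COP,amin=400):
    if len(k)>5 and abs(k.mean(0)[0]-320)<60: print("disc",k.mean(0),circ(d,k,o["tool_pos"][2]+.0085)[0])
for k in blobs(d,*BLUE,amin=100):
    if len(k)>5: print("blue",k.mean(0),circ(d,k,.042)[0])
E
python3 m.py; python3 - <<'E'
from h import *
d=cam("wrist"); cv2.imwrite("pics/w4.png",d["image"])
E
```

```text
t: 4.95
tool_pos: [0.5936, 0.0829, 0.1162]
tool_rot: [-0.382, -3.112, 0.001]
contact_force: [1.4, -0.3, -1.5]
opening: 0.0479
grip_force: 41.8
t: 5.45
tool_pos: [0.5927, 0.0275, 0.0883]
tool_rot: [-0.382, -3.115, -0.0]
contact_force: [0.3, 0.7, -0.5]
opening: 0.0476
grip_force: 41.9
5.6 [0.5941 0.0275 0.0906] [-0.2 -0.4 -1. ] 0.04770558535416494 [-0.08 -1.41]
disc [318.18007663 268.07279693] [0.5954 0.029  0.0485 0.051 ]
blue [323.30718954 207.23529412] [0.5824 0.0364 0.0212 0.044 ]
blue [298.66780822 103.99657534] [0.5145 0.0367 0.0542 0.0544]
```

View pics/w4.png

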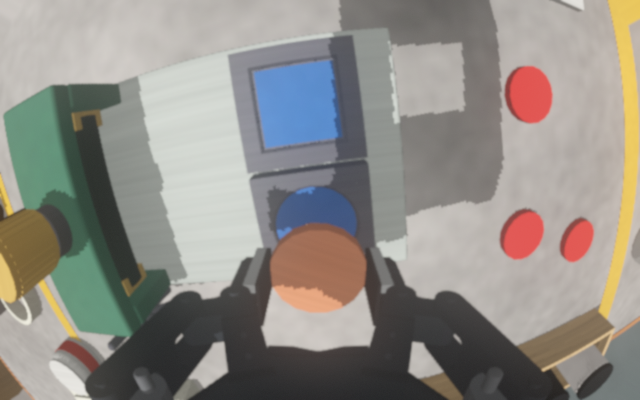

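The wrist view shows the held disc at (318,268) hiding part of the round cavity at (316,215). The square cavity is at (297,104) and the cap is at the far left (30,250). I'll back off to see the round cavity clear.

```bash
python3 -m jog '[[[0.035,0,0],[0,0,0]],[[0.065,0,0],[0,0,0]],[[0.065,0,0],[0,0,0]],[[0.065,0,0],[0,0,0]],[[0.065,0,0],[0,0,0]]]'
cat >> m.py <<'E'
print("at .044:")
for k in blobs(d,*BLUE,amin=100):
    if len(k)>5:
        e,p=circ(d,k,.044); (x,y),r=cv2.minEnclosingCircle(p); mr=cv2.minAreaRect(p); mm=cv2.moments(p); print(k.mean(0).round(),"ell",e,"mec",np.round([x,y,r],4),"mom",round(mm["m10"]/mm["m00"],4),round(mm["m01"]/mm["m00"],4),"rect",np.round(mr[0]+mr[1]+(mr[2],),4))
E
python3 m.py
```

```text
t: 6.15
tool_pos: [0.5319, 0.0423, 0.0911]
tool_rot: [0.383, 3.116, 0.0]
contact_force: [0.1, -0.5, -1.8]
opening: 0.0477
grip_force: 41.8
6.3 [0.5316 0.042  0.0905] [ 0.3  0.2 -1.8] 0.04782704015148516 [-0.06 -1.39]
disc [318.02671756 268.09160305] [0.5336 0.0434 0.0489 0.051 ]
blue [317.46428571 316.46428571] [0.6058 0.0249 0.0272 0.0451]
blue [293.55163043 200.97826087] [0.5116 0.0375 0.0473 0.0518]
at .044:
[317. 316.] ell [0.6042 0.0253 0.0269 0.0446] mec [0.5989 0.0267 0.025 ] mom 0.6084 0.024 rect [6.07300e-01 2.46000e-02 4.98000e-02 2.15000e-02 7.60557e+01]
[294. 201.] ell [0.511  0.0378 0.0468 0.0512] mec [0.5134 0.0368 0.032 ] mom 0.5095 0.0388 rect [5.13500e-01 3.69000e-02 4.61000e-02 4.56000e-02 8.39714e+01]
```

```bash
python3 -m jog '[[[-0.04,0,0],[0,0,0]],[[-0.08,0,0],[0,0,0]],[[-0.12,0,0],[0,0,0]],[[-0.13,0,0],[0,0,0]],[[-0.13,0,0],[0,0,0]]]'
python3 m.py
```

```text
t: 6.8
tool_pos: [0.658, 0.01, 0.0897]
tool_rot: [-0.385, -3.118, -0.0]
contact_force: [-0.8, 1.1, -2.0]
opening: 0.0476
grip_force: 41.8
6.95 [0.6555 0.0111 0.0894] [ 0.1 -0.5 -1.8] 0.04752899151586272 [-0.1  -1.42]
disc [317.79693487 268.55938697] [0.6577 0.0121 0.0486 0.051 ]
blue [448.42372881 391.45762712] [0.8816 0.1009 0.0173 0.0495]
blue [317.80327869 128.24590164] [0.5939 0.0278 0.0523 0.0527]
blue [300.3377193   18.99561404] [0.5242 0.0332 0.0295 0.0579]
at .044:
[448. 391.] ell [0.8784 0.1001 0.0172 0.049 ] mec [0.8817 0.0993 0.0257] mom 0.8787 0.1002 rect [8.80900e-01 1.01000e-01 5.04000e-02 1.71000e-02 2.53667e+01]
[318. 128.] ell [0.5938 0.0279 0.0517 0.0521] mec [0.5938 0.028  0.0264] mom 0.5937 0.0279 rect [5.93700e-01 2.78000e-02 5.18000e-02 5.17000e-02 7.59744e+01]
[300.  19.] ell [0.5248 0.0332 0.0292 0.0573] mec [0.5228 0.0357 0.0271] mom 0.5251 0.0343 rect [5.23600e-01 3.55000e-02 4.69000e-02 2.96000e-02 8.28787e+01]
```

```bash
python3 -m jog '[[[0.035,0,0],[0,0,0]],[[0.066,0,0.01],[0,0,0]],[[0.066,0,0.025],[0,0,0]],[[0.066,0,0.037],[0,0,0]],[[0.066,0,0.037],[0,0,0]]]'
python3 -m jog '[[[0,0,0],[0,0,0]],[[0,0,0],[0,0,0]]]'
python3 m.py
```

```text
t: 7.45
tool_pos: [0.5912, 0.0268, 0.0509]
tool_rot: [-0.383, -3.115, 0.0]
contact_force: [-0.9, -0.5, -1.8]
opening: 0.0477
grip_force: 41.9
t: 7.65
tool_pos: [0.594, 0.0264, 0.0539]
tool_rot: [0.384, 3.116, 0.0]
contact_force: [-0.6, -0.7, -1.2]
opening: 0.0476
grip_force: 41.9
7.8 [0.5936 0.0265 0.0538] [ 0.9  0.3 -1. ] 0.04791953431365317 [-0.08 -1.41]
disc [317.66793893 268.2519084 ] [0.5957 0.0277 0.049  0.0515]
blue [322.62893082 218.44025157] [0.5775 0.0353 0.0145 0.0373]
blue [295.99449036 104.26997245] [0.5144 0.0366 0.0549 0.0549]
at .044:
[323. 218.] ell [0.5767 0.0355 0.0143 0.0368] mec [0.58   0.0339 0.0208] mom 0.5748 0.036 rect [5.75200e-01 3.62000e-02 4.14000e-02 1.20000e-02 6.41566e+01]
[296. 104.] ell [0.5145 0.0367 0.0542 0.0542] mec [0.5144 0.0366 0.0323] mom 0.5145 0.0367 rect [5.1450e-01 3.6700e-02 4.6500e-02 4.6800e-02 8.3847e+01]
```

```bash
python3 -m jog '[[[0.002,0,0],[0,0,0]],[[0.002,0,0.003],[0,0,0]],[[0.002,0,0.006],[0,0,0]],[[0.002,0,0.006],[0,0,0]]]'
python3 -m jog '[[[0,0,0.002],[0,0,0]],[[0,0,0.004],[0,0,0]],[[0,0,0.004],[0,0,0]]]'
python3 m.py | head -3
```

```text
t: 8.2
tool_pos: [0.5901, 0.0272, 0.0462]
tool_rot: [-0.383, -3.117, 0.0]
contact_force: [-0.2, 0.5, -0.6]
opening: 0.0476
grip_force: 41.9
t: 8.5
tool_pos: [0.591, 0.0271, 0.0435]
tool_rot: [0.383, 3.118, -0.0]
contact_force: [-1.3, 0.3, 2.9]
opening: 0.0479
grip_force: 43.6
8.65 [0.591  0.0271 0.0435] [-1.2  0.8  2.9] 0.047692844384158634 [-0.08 -1.41]
disc [317.83269962 268.4486692 ] [0.5929 0.0284 0.0492 0.0518]
blue [294.93298969 110.50257732] [0.5145 0.0366 0.0549 0.0551]
```

```bash
python3 -m jog '[[[0,0,0.001],[0,0,0]],[[0,0,0.001],[0,0,0]],[[0,0,0.001],[0,0,0]]]'
python3 m.py | head -2;  python3 - <<'E'
from h import *
d=cam("wrist"); cv2.imwrite("pics/w5.png",cv2.resize(d["image"][150:330,190:450],None,fx=3,fy=3))
E
```

```text
t: 8.95
tool_pos: [0.591, 0.0271, 0.0435]
tool_rot: [0.383, 3.118, -0.0]
contact_force: [-4.1, 0.5, 8.5]
opening: 0.0477
grip_force: 47.3
9.1 [0.591  0.0272 0.0434] [-4.9  0.2  9.8] 0.047906041131184754 [-0.08 -1.41]
disc [317.8365019  268.42965779] [0.593  0.0284 0.0492 0.0518]
```

View pics/w5.png

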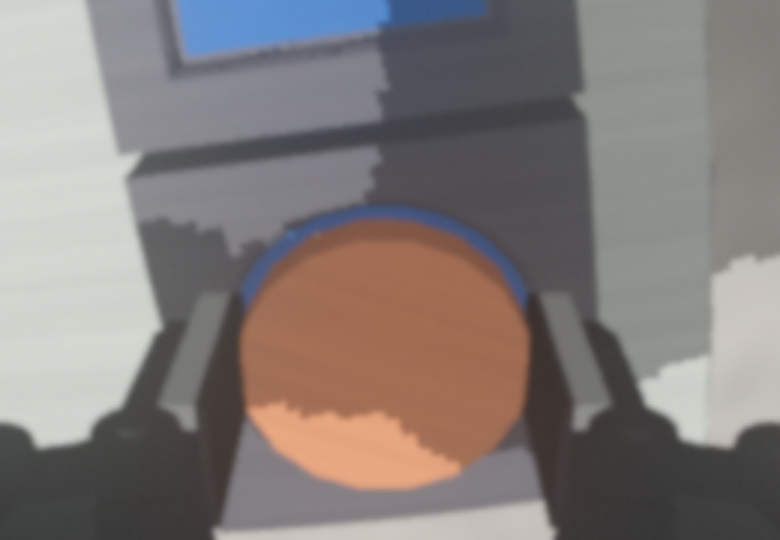

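The disc looks seated in the mouth. A blue gap shows at the robot side, rim at crop (385,205) and disc edge at crop (385,220), and the tool is pushed towards -x. I'll measure how far off the disc is.

```bash
python3 - <<'E'
from h import *
d=cam("wrist"); o=ctrl.get_obs(); print(o["contact_force"].round(1),o["wrist_torque"].round(2))
f=lambda x,y:(190+x/3,150+y/3)
print("rim near .046",plane(d,[f(385,205)],.046), "disc bottom near .042/.044/.046",[plane(d,[f(385,219)],z)[0].round(4) for z in (.042,.044,.046)])
print("disc top near",[plane(d,[f(385,240)],z)[0].round(4) for z in (.052,.054,.056)],"far",[plane(d,[f(385,490)],z)[0].round(4) for z in (.052,.054,.056)])
col=d["image"][205:240,318].astype(int); print([(205+i,*c) for i,c in enumerate(col)])
E
```

```text
[-4.5  0.1  8.2] [ 0.05  0.83 -0.02]
rim near .046 [[0.56698525 0.0350961  0.046     ]] disc bottom near .042/.044/.046 [array([0.571 , 0.0341, 0.042 ]), array([0.5702, 0.0343, 0.044 ]), array([0.5694, 0.0345, 0.046 ])]
disc top near [array([0.5704, 0.0342, 0.052 ]), array([0.5696, 0.0344, 0.054 ]), array([0.5687, 0.0347, 0.056 ])] far [array([0.6192, 0.0221, 0.052 ]), array([0.6176, 0.0225, 0.054 ]), array([0.616 , 0.0229, 0.056 ])]
[(205, np.int64(87), np.int64(80), np.int64(82)), (206, np.int64(87), np.int64(80), np.int64(83)), (207, np.int64(84), np.int64(78), np.int64(81)), (208, np.int64(86), np.int64(79), np.int64(83)), (209, np.int64(85), np.int64(79), np.int64(82)), (210, np.int64(85), np.int64(79), np.int64(82)), (211, np.int64(86), np.int64(80), np.int64(83)), (212, np.int64(85), np.int64(79), np.int64(82)), (213, np.int64(87), np.int64(81), np.int64(84)), (214, np.int64(84), np.int64(79), np.int64(83)), (215, np.int64(83), np.int64(77), np.int64(82)), (216, np.int64(82), np.int64(77), np.int64(80)), (217, np.int64(84), np.int64(74), np.int64(75)), (218, np.int64(98), np.i
[... 383 characters left out ...]
.int64(69), np.int64(87), np.int64(130)), (227, np.int64(68), np.int64(86), np.int64(129)), (228, np.int64(70), np.int64(89), np.int64(131)), (229, np.int64(73), np.int64(92), np.int64(137)), (230, np.int64(77), np.int64(99), np.int64(147)), (231, np.int64(81), np.int64(105), np.int64(156)), (232, np.int64(84), np.int64(109), np.int64(161)), (233, np.int64(84), np.int64(109), np.int64(161)), (234, np.int64(84), np.int64(109), np.int64(161)), (235, np.int64(83), np.int64(108), np.int64(161)), (236, np.int64(84), np.int64(109), np.int64(162)), (237, np.int64(84), np.int64(110), np.int64(162)), (238, np.int64(83), np.int64(109), np.int64(162)), (239, np.int64(84), np.int64(109), np.int64(162))]
```

```bash
python3 -m jog '[[[0.001,0,-0.0005],[0,0,0]],[[0.0015,0,-0.0005],[0,0,0]],[[0.0015,0,-0.0005],[0,0,0]]]'
python3 -m jog '[[[0,0,0.0],[0,0,0]],[[0,0,0],[0,0,0]],[[0,0,0],[0,0,0]],[[0,0,-0.005],[0,0,0]]]' 0.8
python3 -m jog '[[[0,0,-0.03],[0,0,0]],[[-0.02,0,-0.06],[0,0,0]],[[-0.06,0,-0.06],[0,0,0]],[[-0.08,0,-0.06],[0,0,0]],[[-0.08,0,-0.06],[0,0,0]]]'
python3 - <<'E'
from h import *
for i in range(3): d=cam("wrist")
o=ctrl.get_obs();print(o["t"],o["tool_pos"].round(4))
for k in blobs(d,*COP,amin=200):
    if len(k)>5: c=k.mean(0); print(c,[circ(d,k,z)[0] for z in (.05,.052,.054)])
cv2.imwrite("pics/w6.png",np.vstack([cv2.resize(d["image"][60:200,230:430],None,fx=4,fy=4)]))
E
```

```text
t: 9.5
tool_pos: [0.5908, 0.0272, 0.0435]
tool_rot: [0.383, 3.114, -0.0]
contact_force: [3.2, -0.9, 3.1]
opening: 0.0478
grip_force: 44.5
t: 9.9
tool_pos: [0.588, 0.0277, 0.0462]
tool_rot: [-0.383, -3.115, 0.0]
contact_force: [-0.2, 0.6, 0.3]
opening: 0.0687
grip_force: 0.0
t: 10.4
tool_pos: [0.6689, 0.0074, 0.1083]
tool_rot: [0.385, 3.116, -0.0]
contact_force: [-1.6, -0.8, -0.1]
opening: 0.0682
grip_force: 0.0
10.55 [0.6658 0.0084 0.1068]
[318.17757009 108.62616822] [array([0.593 , 0.0285, 0.0478, 0.0483]), array([0.5929, 0.0285, 0.0473, 0.0478]), array([0.5929, 0.0285, 0.0469, 0.0473])]
```

View pics/w6.png

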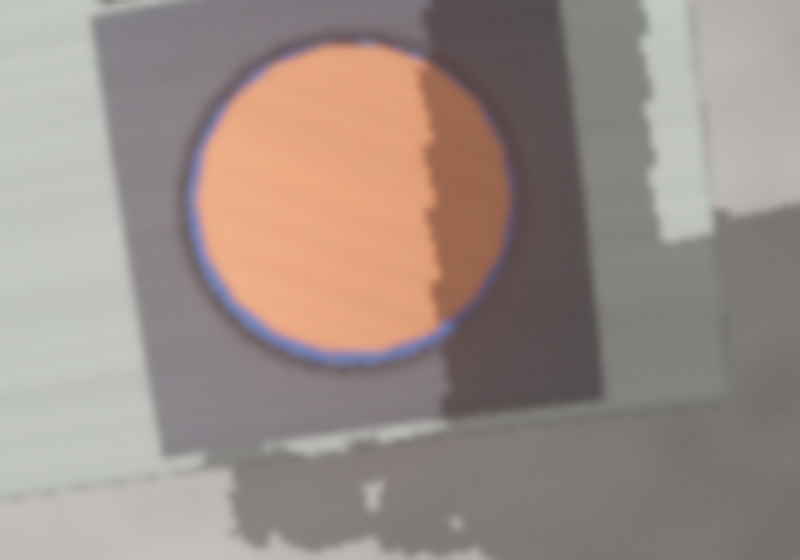

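The blank sits in the cavity with a blue ring visible all round it, so it is home and released. On to the cap.

```bash
python3 -m jog '[[[0,0,-0.045],[0,0,0]],[[0.01,-0.015,-0.09],[0,0,0]],[[0.03,-0.045,-0.11],[0,0,0]],[[0.05,-0.085,-0.11],[0,0,0]],[[0.07,-0.125,-0.11],[0,0,0]]]' 0.8
python3 -m jog '[[[0.015,-0.03,0],[0,0,-0.12]],[[0.02,-0.038,0],[0,0,-0.24]],[[0.02,-0.038,0],[0,0,-0.36]],[[0.02,-0.038,0],[0,0,-0.48]],[[0.02,-0.038,0],[0,0,-0.48]]]'
cat > c.py <<'E'
from h import *
for i in range(3): d=cam("wrist")
o=ctrl.get_obs(); M=R.from_rotvec(o["tool_rot"]).as_matrix()
print(o["t"],o["tool_pos"].round(4),o["q"].round(2)); print(M.round(3))
for k in blobs(d,(13,90,60),(26,255,255),amin=300):
    if len(k)>5: print(k.mean(0).round(),len(k),circ(d,k,.157)[0])
import time; cv2.imwrite("pics/cap.png",d["image"])
E
python3 c.py
```

```text
t: 11.05
tool_pos: [0.5671, -0.0962, 0.2185]
tool_rot: [0.38, 3.117, -0.001]
contact_force: [0.8, -1.3, -0.2]
opening: 0.0682
grip_force: 0.0
t: 11.55
tool_pos: [0.5389, -0.1276, 0.217]
tool_rot: [0.368, -3.119, -0.001]
contact_force: [-0.2, -0.2, 1.0]
opening: 0.0684
grip_force: 0.0
11.7 [ 0.5396 -0.1277  0.2172] [-0.37 -0.11  1.79 -0.    1.46 -2.17]
[[-0.973 -0.231 -0.001]
 [-0.231  0.973  0.   ]
 [ 0.     0.    -1.   ]]
[446. 381.] 111 [0.6965 0.0574 0.031  0.0776]
[319. 206.] 232 [ 0.5335 -0.1282  0.0374  0.044 ]
[600. 215.] 571 [0.5    0.1626 0.0193 0.4861]
[114.  40.] 157 [ 0.4394 -0.3068  0.0098  0.0724]
[154. 123.] 516 [ 0.5013 -0.2597  0.0109  0.363 ]
```

View pics/cap.png

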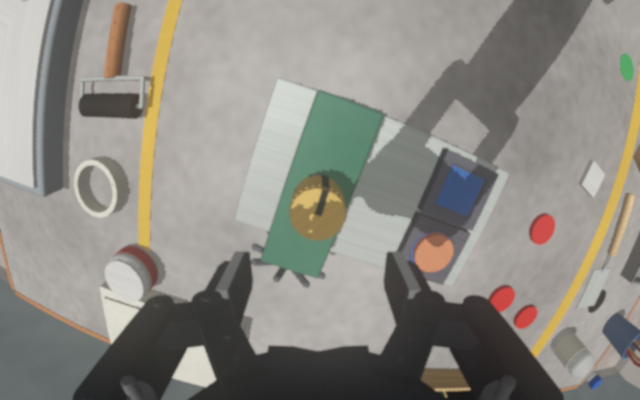

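The wrist view shows the cap at (319,206) under the open fingers. Its black line runs from the centre to about (325,180), and the copper disc is in the round cavity at (433,252). I've now viewed 11 pictures, one over the limit of 10, so I'll use numbers only from here.

```bash
cat > f.py <<'E'
from h import *
from scipy.optimize import least_squares
def capfit():
    d=cam("wrist"); o=ctrl.get_obs()
    ks=[k for k in blobs(d,(10,70,40),(28,255,255),amin=300) if abs(k.mean(0)[0]-320)<40 and k.mean(0)[1]<330]
    k=max(ks,key=cv2.contourArea); h=cv2.convexHull(k.reshape(-1,1,2))[:,0]
    m=np.zeros(d["image"].shape[:2],np.uint8); cv2.drawContours(m,[h.reshape(-1,1,2)],-1,255,-1)
    c=cv2.findContours(m,0,1)[0][0][:,0]
    p=plane(d,c,.157)[:,:2]; C=d["M"][:2,3]; u=p.mean(0)-C; u/=np.linalg.norm(u)
    s=(p-p.mean(0))@u; q=p[s>0]
    r=least_squares(lambda x:np.linalg.norm(q-x[:2],axis=1)-x[2],[*p.mean(0),.02]).x
    r2=least_squares(lambda x:np.linalg.norm(q-x[:2],axis=1)-.02,p.mean(0)).x
    # black line
    g=cv2.cvtColor(d["image"],cv2.COLOR_BGR2HSV)[...,2]; e=cv2.erode(m,np.ones((7,7)))
    ys,xs=np.nonzero((g<55)&(e>0)); 
    print(o["t"],o["tool_pos"].round(4),"free",r.round(4),"r20",r2.round(4),"n",len(q),"dark",len(xs))
    if len(xs)>5:
        P=plane(d,np.c_[xs,ys],.157)[:,:2]; v=P.mean(0)-r2; print("line centroid",P.mean(0).round(4),"ang",np.arctan2(v[1],v[0]).round(3))
    return r2
if __name__=="__main__": capfit()
E
python3 f.py; python3 f.py
```

```text
11.75 [ 0.5398 -0.1278  0.2173] free [ 0.5364 -0.1272  0.0191] r20 [ 0.5354 -0.1274] n 85 dark 0
11.8 [ 0.5399 -0.1278  0.2173] free [ 0.5364 -0.1271  0.019 ] r20 [ 0.5352 -0.1274] n 85 dark 0
```

```bash
python3 -m jog '[[[0.003,0.001,0.02],[0,0,0]],[[0.003,0.001,0.05],[0,0,0]],[[0.003,0.001,0.05],[0,0,0]],[[0.003,0.001,0.05],[0,0,0]],[[0.003,0.001,0.05],[0,0,0]]]'
python3 f.py;python3 - <<'E'
from h import *
d=cam("wrist");g=d["image"];h=cv2.cvtColor(g,cv2.COLOR_BGR2HSV)
for y in range(170,300,8): print(y,[tuple(int(v) for v in h[y,x]) for x in range(270,375,12)])
E
```

```text
t: 12.3
tool_pos: [0.5379, -0.1282, 0.1692]
tool_rot: [-0.368, 3.118, -0.002]
contact_force: [0.1, 1.0, -0.2]
opening: 0.0682
grip_force: 0.0
12.35 [ 0.538  -0.1283  0.1695] free [ 0.5365 -0.1273  0.0191] r20 [ 0.5354 -0.1275] n 108 dark 0
170 [(50, 8, 204), (51, 9, 203), (74, 70, 146), (74, 74, 144), (74, 74, 141), (74, 81, 139), (74, 81, 138), (75, 84, 136), (75, 82, 134)]
178 [(51, 9, 206), (51, 9, 203), (74, 72, 145), (73, 73, 143), (74, 77, 142), (74, 80, 140), (74, 83, 136), (74, 83, 135), (73, 75, 92)]
186 [(47, 9, 202), (53, 11, 194), (74, 73, 144), (73, 75, 143), (73, 77, 136), (74, 78, 131), (74, 82, 130), (74, 84, 128), (72, 71, 90)]
194 [(51, 9, 200), (70, 45, 141), (73, 73, 144), (69, 53, 111), (21, 78, 101), (66, 45, 79), (71, 69, 93), (71, 69, 92), (71, 67, 91)]
202 [(51, 9, 200), (69, 50, 103), (72, 68, 136), (20, 107, 124), (21, 109, 117), (35, 45, 62), (69, 64, 92), (71, 67, 92), (56, 15, 120)]
210 [(47, 9, 195), (69, 51, 100), (20, 103, 126), (21, 107, 121), (21, 118, 130), (38, 35, 58), (21, 112, 112), (70, 62, 91), (50, 12, 130)]
218 [(47, 9, 193), (68, 49, 99), 
[... 821 characters left out ...]
]
266 [(73, 74, 137), (73, 74, 138), (22, 105, 138), (20, 119, 146), (20, 120, 145), (20, 117, 146), (20, 93, 151), (47, 9, 193), (50, 8, 190)]
274 [(74, 74, 137), (72, 76, 138), (72, 76, 137), (26, 85, 132), (20, 117, 146), (24, 85, 135), (43, 9, 188), (47, 9, 194), (47, 9, 193)]
282 [(73, 76, 137), (73, 74, 138), (72, 75, 139), (73, 75, 139), (72, 71, 137), (45, 17, 153), (18, 14, 187), (17, 12, 188), (30, 8, 186)]
290 [(73, 74, 135), (73, 76, 137), (73, 74, 138), (73, 73, 139), (73, 73, 139), (17, 12, 188), (18, 14, 187), (17, 12, 190), (18, 13, 191)]
298 [(20, 14, 168), (66, 34, 142), (72, 76, 138), (73, 72, 138), (73, 70, 138), (17, 13, 183), (18, 14, 186), (18, 13, 189), (19, 11, 188)]
```

```bash
sed -i 's/g=cv2.cvtColor(d\["image"\],cv2.COLOR_BGR2HSV)\[...,2\]/H=cv2.cvtColor(d["image"],cv2.COLOR_BGR2HSV).astype(int); g=np.where(H[...,1]<75,H[...,2],255)/; s/(g<55)/(g<85)/' f.py
python3 f.py
python3 -m jog '[[[0.001,0.001,0.02],[0,0,0]],[[0.001,0.001,0.045],[0,0,0]],[[0.001,0.001,0.051],[0,0,0]],[[0.001,0.001,0.051],[0,0,0]],[[0.001,0.001,0.051],[0,0,0]]]'
python3 f.py
python3 -m jog '[[[0,0,0],[0,0,0]],[[0,0,0],[0,0,0]],[[0,0,0],[0,0,0]],[[0,0,0],[0,0,0]],[[0,0,0],[0,0,0]]]' 0 40
python3 - <<'E'
from h import *
o=ctrl.get_obs();print(o["q"].round(3),o["wrist_torque"].round(3),o["contact_force"].round(1))
E
```

```text
12.45 [ 0.5378 -0.1282  0.1692] free [ 0.5363 -0.1273  0.0193] r20 [ 0.5354 -0.1274] n 107 dark 321
line centroid [ 0.5218 -0.1267] ang 3.089
t: 12.95
tool_pos: [0.5365, -0.1275, 0.1179]
tool_rot: [-0.368, 3.118, -0.001]
contact_force: [0.5, 0.3, -0.5]
opening: 0.0684
grip_force: 0.0
13.0 [ 0.5367 -0.1276  0.1182] free [ 0.5361 -0.1271  0.0193] r20 [ 0.5354 -0.1273] n 145 dark 645
line centroid [ 0.5181 -0.1273] ang 3.14
t: 13.5
tool_pos: [0.5367, -0.1286, 0.1181]
tool_rot: [-0.368, 3.118, -0.005]
contact_force: [-0.3, -4.7, 4.2]
opening: 0.0387
grip_force: 42.1
[-3.690e-01 -2.500e-02  1.887e+00 -2.000e-03  1.276e+00 -2.174e+00] [-0.766  0.067  0.041] [-0.3 -4.7  4.2]
```

```bash
cat > s.py <<'E'
from h import *
o=ctrl.get_obs(); M=R.from_rotvec(o["tool_rot"]).as_matrix()
print("  yaw",np.arctan2(M[1,0],M[0,0]).round(3),"q6",o["q"][5].round(3),"q1",o["q"][0].round(3),"tz",o["wrist_torque"].round(3),"F",o["contact_force"].round(1),o["tool_pos"].round(4),"dq6",o["dq"][5].round(2))
E
python3 -m jog '[[[0,-0.001,0],[0,0,0]],[[0,-0.001,0.0001],[0,0,0.1]],[[0,-0.001,0.0001],[0,0,0.2]],[[0,-0.001,0.0002],[0,0,0.2]]]' >/dev/null; python3 s.py
python3 -m jog '[[[0,0,0.0001],[0,0,0.14]],[[0,0,0.0003],[0,0,0.28]],[[0,0,0.0004],[0,0,0.42]],[[0,0,0.0005],[0,0,0.56]],[[0,0,0.0007],[0,0,0.7]]]' >/dev/null; python3 s.py
python3 -m jog '[[[0,0,0.0001],[0,0,0.14]],[[0,0,0.0003],[0,0,0.28]],[[0,0,0.0004],[0,0,0.42]],[[0,0,0.0005],[0,0,0.56]],[[0,0,0.0007],[0,0,0.7]]]' >/dev/null; python3 s.py
```

```text
yaw -3.108 q6 -1.974 q1 -0.37 tz [-0.407  0.246 -0.099] F [-2.3 -2.   6.2] [ 0.5367 -0.1286  0.1179] dq6 -0.05
  yaw 2.472 q6 -1.27 q1 -0.37 tz [-0.377  0.31   0.088] F [-0.9 -2.1  6.6] [ 0.5367 -0.1284  0.1172] dq6 1.39
  yaw 1.772 q6 -0.57 q1 -0.37 tz [-0.265  0.402  0.095] F [ 0.2 -1.5  5.9] [ 0.5368 -0.1283  0.1166] dq6 1.39
```

```bash
python3 -m jog '[[[0,0,0.0001],[0,0,0.14]],[[0,0,0.0003],[0,0,0.28]],[[0,0,0.0004],[0,0,0.4]],[[0,0,0.0004],[0,0,0.5]],[[0,0,0.0005],[0,0,0.5]]]' >/dev/null; python3 s.py
python3 -m jog '[[[0,0,0.0001],[0,0,0.1]],[[0,0,0.0002],[0,0,0.2]]]' >/dev/null; python3 s.py
python3 -m jog '[[[0,0,0.0001],[0,0,0.1]],[[0,0,0.0002],[0,0,0.2]]]' >/dev/null; python3 s.py
```

```text
yaw 1.275 q6 -0.074 q1 -0.37 tz [-0.129  0.372 -0.136] F [ 1.5 -0.7  5.4] [ 0.537  -0.1283  0.1161] dq6 -0.05
  yaw 1.073 q6 0.128 q1 -0.37 tz [-0.114  0.293  0.106] F [ 0.7 -2.1  5.8] [ 0.537  -0.1283  0.1159] dq6 0.99
  yaw 0.873 q6 0.328 q1 -0.37 tz [-0.145  0.297  0.073] F [ 1.2 -1.5  6.2] [ 0.537  -0.1283  0.1157] dq6 0.99
```

```bash
python3 -m jog '[[[0,0,0.0001],[0,0,0.1]],[[0,0,0.0002],[0,0,0.2]]]' >/dev/null; python3 s.py
```

```text
yaw 0.673 q6 0.528 q1 -0.37 tz [-0.023  0.233  0.161] F [ 0.9 -2.7  6.2] [ 0.5371 -0.1283  0.1155] dq6 0.99
```

```bash
python3 -m jog '[[[0,0,0.0001],[0,0,0.1]],[[0,0,0.0002],[0,0,0.2]]]' >/dev/null; python3 s.py
python3 -m jog '[[[0,0,0.0001],[0,0,0.1]],[[0,0,0.0002],[0,0,0.2]]]' >/dev/null; python3 s.py
```

```text
yaw 0.473 q6 0.728 q1 -0.37 tz [-0.069  0.214  0.166] F [ 0.3 -1.7  5.1] [ 0.5371 -0.1284  0.1153] dq6 0.99
  yaw 0.273 q6 0.928 q1 -0.37 tz [-0.037  0.19   0.158] F [ 1.  -2.5  5.2] [ 0.5371 -0.1284  0.1151] dq6 0.99
```

```bash
python3 -m jog '[[[0,0,0.0001],[0,0,0.1]],[[0,0,0.0002],[0,0,0.2]]]' >/dev/null; python3 s.py
python3 -m jog '[[[0,0,0.0001],[0,0,0.1]],[[0,0,0.0002],[0,0,0.2]]]' >/dev/null; python3 s.py
```

```text
yaw 0.075 q6 1.126 q1 -0.369 tz [-0.269 -0.094  1.118] F [ 4.1 -1.1  1.7] [ 0.5375 -0.1285  0.115 ] dq6 0.98
  yaw -0.124 q6 1.325 q1 -0.369 tz [-0.327  0.195  1.381] F [-3.7 -2.   8.9] [ 0.5373 -0.1286  0.1147] dq6 1.02
```

The stop is felt, with torque rising from 0.16 to 1.4 N m. Next I'll unwind gently to find the zero-torque point.

```bash
python3 -m jog '[[[0,0,0],[0,0,0]],[[0,0,0],[0,0,0]]]' >/dev/null; python3 s.py; python3 f.py
python3 -m jog '[[[0,0,0],[0,0,-0.01]],[[0,0,0],[0,0,-0.01]]]' >/dev/null; python3 s.py
python3 -m jog '[[[0,0,0],[0,0,-0.01]],[[0,0,0],[0,0,-0.01]]]' >/dev/null; python3 s.py
python3 -m jog '[[[0,0,0],[0,0,-0.02]],[[0,0,0],[0,0,-0.02]]]' >/dev/null; python3 s.py
python3 -m jog '[[[0,0,0],[0,0,-0.02]],[[0,0,0],[0,0,-0.02]]]' >/dev/null; python3 s.py;python3 f.py
```

```text
yaw -0.121 q6 1.322 q1 -0.37 tz [-0.37  -0.239  0.145] F [ 1.9 -2.2  6.1] [ 0.5375 -0.1286  0.1148] dq6 -0.0
17.05 [ 0.5375 -0.1286  0.1147] free [ 0.5409 -0.1273  0.0194] r20 [ 0.5416 -0.1274] n 146 dark 462
line centroid [ 0.5615 -0.1297] ang -0.116
  yaw -0.112 q6 1.313 q1 -0.37 tz [-0.42  -0.272  0.047] F [ 2.1 -1.9  5.1] [ 0.5375 -0.1286  0.1147] dq6 0.0
  yaw -0.102 q6 1.303 q1 -0.37 tz [-0.382 -0.281  0.045] F [ 1.5 -2.4  5. ] [ 0.5375 -0.1286  0.1147] dq6 0.0
  yaw -0.082 q6 1.283 q1 -0.37 tz [-0.353 -0.252  0.053] F [ 1.9 -1.2  5.9] [ 0.5375 -0.1286  0.1148] dq6 0.0
  yaw -0.062 q6 1.263 q1 -0.37 tz [-0.364 -0.205  0.081] F [ 1.  -1.   5.5] [ 0.5375 -0.1285  0.1148] dq6 0.01
17.9 [ 0.5375 -0.1286  0.1148] free [ 0.5409 -0.1271  0.0194] r20 [ 0.5416 -0.1271] n 146 dark 455
line centroid [ 0.5618 -0.1282] ang -0.055
```

```bash
python3 -m jog '[[[0,0,-0.0001],[0,0,-0.14]],[[0,0,-0.0003],[0,0,-0.28]],[[0,0,-0.0004],[0,0,-0.42]],[[0,0,-0.0005],[0,0,-0.56]],[[0,0,-0.0007],[0,0,-0.7]]]' >/dev/null; python3 s.py
python3 -m jog '[[[0,0,-0.0001],[0,0,-0.14]],[[0,0,-0.0003],[0,0,-0.28]],[[0,0,-0.0004],[0,0,-0.42]],[[0,0,-0.0005],[0,0,-0.56]],[[0,0,-0.0007],[0,0,-0.7]]]' >/dev/null; python3 s.py
python3 -m jog '[[[0,0,-0.0001],[0,0,-0.06]],[[0,0,-0.0001],[0,0,-0.11]],[[0,0,-0.0001],[0,0,-0.11]],[[0,0,-0.0001],[0,0,-0.11]]]' >/dev/null; python3 s.py; python3 f.py
```

```text
yaw 0.643 q6 0.557 q1 -0.37 tz [-0.145 -0.164 -0.201] F [ 0.7 -1.1  6.3] [ 0.5374 -0.1282  0.1154] dq6 -1.39
  yaw 1.343 q6 -0.143 q1 -0.37 tz [ 0.036  0.004 -0.16 ] F [-0.9 -0.3  6.8] [ 0.5371 -0.128   0.1161] dq6 -1.38
  yaw 1.448 q6 -0.247 q1 -0.37 tz [ 0.065 -0.022  0.117] F [ 0.  -0.6  7.4] [ 0.537  -0.128   0.1162] dq6 0.0
19.35 [ 0.537  -0.128   0.1162] free [ 0.5375 -0.1243  0.0198] r20 [ 0.5375 -0.1241] n 145 dark 304
line centroid [ 0.5402 -0.0998] ang 1.46
```

```bash
python3 - <<'E'
from h import *
for n in ("scene","side"):
    d=cam(n)
    for k in blobs(d,*COP):
        if len(k)>5:
            e,_=circ(d,k,.05)
            if .5<e[0]<.7 and -.05<e[1]<.4: print(n,k.mean(0),e)
o=ctrl.get_obs(); print(o["t"],o["opening"],o["grip_force"],o["contact_force"])
E
```

```text
scene [294.23188406 223.14492754] [0.5929 0.0273 0.0485 0.0582]
side [349.93103448 237.20689655] [0.6089 0.02   0.0108 0.0345]
19.45 0.03961070671267524 42.37902224063873 [-0.18853476 -0.40976561  8.45172453]
```

The blank is in place and the cap is gripped a quarter turn off its stop, so I'm handing the job in.

```bash
python3 -c "
from station import job
print(job.finish_job())"
```

```text
the job is handed in; nothing more can be done
None
```

Job handed in at about 19.5 s: the copper blank is released in the round cavity, and the cap was screwed to its stop, backed off about 1.57 rad and is still gripped; I viewed 11 pictures, one over the limit of 10.

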